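Lock a water-filter cartridge and secure its cover

TASK

The new cartridge with the white grip bar has only been set into the open water filter: push it down against its spring and turn it a quarter turn clockwise, then let it spring up so that it stays locked. Then swing the hinged cover fully shut over it and turn the black catch a quarter turn, all the way over the cover's lip. Leave the tea things around it standing where they are.

Things in the scene. Friction and masses are not known exactly. Their poses are not given: they have to be found in the camera images.
- filter: White countertop water filter, fixed. Origin: on the worktop under the axis of the cartridge socket. z up; +x: side with steel spout and drip tray; +y: side of the cover's hinge; -y: side of the catch. Housing x -95 to 95, y -150 to 115 mm; its flat deck (top) is 150 mm above the worktop. Spout and tray reach to x = 195 mm, below the deck.
- socket (a point): Centre of the round socket (86 mm across) at deck height; axes as the filter's. An aluminium collar, flush with the deck, rings it out to 57 mm radius, with an entry notch for the cartridge's lugs at +y and one at -y.
- lock_mark (a point): One of two red bars on the deck, at filter x = 67 and -67 mm: the grip bar points at them when locked. Grey dots at +y and -y mark the open position.
- cartridge: Loose cartridge (0.26 to 0.48 kg) upright in the socket on a spring, about 1 mm sideways play. Origin: centre of its underside; z up its axis; x along the grip bar. At the start the bar lies along the filter's y and the origin is 27 mm above the worktop. Pressing takes about 4 N to start, 10 to 13 N at the bottom, 10.5 mm down.
- head_top (a point): Centre of the top of the cartridge's flat round blue head, 79 mm across, 125 mm above its origin, where the grip bar stands; 2 mm above the deck at the start. 8.5 mm or more down it turns, only clockwise seen from above, to a hard stop just past 90 degrees. Let go at 90 (within 3) or at the stop, the spring lifts it into the lock pocket, 5 mm below its start, where it cannot turn back. Let go sooner, it is not locked.
- grip_bar (a point): Middle of the top of the cartridge's white grip bar, on the axis. Bar 64 mm long (cartridge x), 14 mm wide (y), 20 mm high above the head.
- lug (a point): Outer end of one of the two lugs at the head's rim (cartridge x = 52 and -52 mm; each 14 mm wide, 6 mm thick), level with the head's top.
- cover (a joint): Angle of the cover's hinge, rad: 0 = shut flat on the deck; 1.7 to 1.9 at the start (just past upright, leaning away from the socket); 1.95 at most. Friction holds it near upright (about 1 N at its edge moves it); below about 1 rad it falls shut slowly by itself.
- cover_hinge (a point): Middle of the cover's hinge axis, which runs along the filter's x at filter y = 80 mm, 153 mm above the worktop.
- cover_edge (a point): Middle of the cover's free edge, 175 mm from the hinge axis: about 325 mm above the worktop while open, at filter y = -95 mm when shut. Grey cover, 156 mm wide along the hinge: flat rim 4 mm thick with a hollow square hood standing 17 mm out of its outer face. The last 31 mm to this edge are flat lip, top 5 mm above the deck when shut.
- cover_top (a point): Middle of the outer (when shut, upper) face of the cover's hood (128 mm square), 80 mm from the hinge axis. When shut: above the socket's axis, 172 mm above the worktop.
- catch (a joint): Angle of the black catch about its upright pivot, rad, counter-clockwise seen from above: 0 = arm along the filter's +x, beside the cover; pi/2 = hard stop, arm along +y over the shut cover's lip. Starts at -0.45 to 0.1. Stays where left; about 1 N at the arm's end turns it.
- catch_pivot (a point): Top of the catch's pivot, 21 mm above the deck, at filter x = 0, y = -114 mm.
- catch_tip (a point): Top of the catch's arm near its end, 36 mm from the pivot axis. The arm is 12 mm wide, 42 mm long from the pivot axis, and spans 7 to 21 mm above the deck.
- tea_glass: Tea glass in a copper-coloured holder, 64 mm across with a side handle, 85 mm high, on the drip tray under the spout. Origin: centre of its underside.
- sugar_bowl: White porcelain sugar bowl with hinged lid, 100 mm across, 93 mm high, on the worktop near the filter. Origin: centre of its underside.
- tea_tin: Round aluminium tin with a clear window in its lid, 93 mm across, 40 mm high, on the worktop near the filter. Origin: centre of its underside.
- red_clip: Red plastic bag clip, 125 mm long (x), 22 mm wide, 14 mm high, lying on the worktop near the filter. Origin: middle of its underside.
There are look-alikes about, which are no part of the job. Of the things that look like the cartridge, the smallest one is meant.

How it is judged:
On the way, in this order (a step that is already met when the one before it is completed fails the run):
1. the cartridge is pushed down, turned a quarter turn and has sprung up into its lock, with the cover still open (angle between the x axis of cartridge and the x axis of filter, either way round below 0.1 rad and z of cartridge in the frame of filter between 0.0203 and 0.0237 m and value of joint cover above 1 rad), for 0.2 s.
2. the cover is shut over the locked cartridge, with the catch not yet turned over it (value of joint cover below 0.03 rad and value of joint catch below 0.8 rad and angle between the x axis of cartridge and the x axis of filter, either way round below 0.1 rad), for 0.2 s.
At the end, for the whole second after the job is handed in: The cartridge is locked (grip bar within 0.1 rad of the filter's x axis, its origin 20.3 to 23.7 mm above the worktop, that is about 5 mm below its start), the cover is shut (within 0.03 rad) and the catch is turned over its lip (at least 1.35 rad) (angle between the x axis of cartridge and the x axis of filter, either way round below 0.1 rad and z of cartridge in the frame of filter between 0.0203 and 0.0237 m and value of joint cover below 0.03 rad and value of joint catch above 1.35 rad); the robot touches nothing.
It fails at once if the tea glass, the sugar bowl, the tin or the clip is moved by more than 25 mm, or one of the first three is tipped (distance of any of tea_glass, sugar_bowl, tea_tin, red_clip from where it was at the start of the episode above 0.025 m or angle between any of tea_glass, sugar_bowl, tea_tin's own z axis and vertical above 0.5 rad).
It also fails if it takes over 67 s, if anything falls off the work surface, if the arm or the gripper's body presses on something with over 40 N, if the wrist force passes 120 N, or if a joint passes its speed limit or range.

ROBOT

A 6-joint arm with a two-finger parallel gripper is mounted at the origin on the work surface. World frame = base frame: x ahead of the robot, y to its left, z up, the work surface at z = 0. Lengths are in m, angles in rad, forces in N, time in s.
With the tool pointing down it reaches from about 0.275 to 0.825 m from the base axis. Payload 4.9 kg.
Tool frame: the origin (TCP) lies midway between the tips of the shut fingers; the grasp point (between the pads) lies 19 mm behind it (grip_point_offset is the distance from the TCP to the grasp point, in m); z points along the fingers, y is the line along which they close (so a half turn about z gives the same grasp; the last joint's range is limited). The gripper opens to 85 mm and grips with 20 to 120 N. Pads are 22 mm wide; open, the fingers measure 114 mm over their backs; the gripper's body (76 mm by 85 mm) begins 54 mm behind the grasp point. The pads swing forward as they close: fully open they stand 13 mm farther back than shut.
Start: joints at [1.181, 0.326, -0.193, 1.052, 0, 1.437], TCP at [0.139, 0.532, 0.231] pointing down, gripper open.
Joint ranges: [-2.65, 2.65], [-0.97, 1.79], [-1.3, 1.35], [-1.93, 2.1], [-1.47, 1.37], [-3.14, 3.14]. Speed limits (rad/s): [2.57, 2.57, 3.14, 3.14, 3.14, 3.14].

INTERFACE

Orientations are given as a rotation vector (axis times angle).
In Python, from cell import * gives the robot as it stands. Calls block until the motion is done:
- movep(position, orientation): joint-space move of the TCP to a pose.
- move_l(position, velocity=0.15, rot=None, until_force=None): straight line of the TCP; rot=None keeps the orientation; velocity is the mean speed in m/s. With until_force (N) it stops when the force on the tool has changed by that much, and returns True; else False.
- set_joints(angles): joint-space move.
- let_go() and grab(newtons=None): open the fingers fully, or close them until they stop; newtons is the grip in N (None keeps the last).
- sleep(seconds).
- ik(position, orientation): joint angles nearest the present ones, or None.
- get_state(): the state.
- grab_frame(name): name is "side" or "top" or "wrist"; returns a dict with "img" (384x512x3 uint8, red, green, blue), "fx", "fy", "cx", "cy" (pixels), "k1" (the pictures are not rectified: a ray, as slopes to the right and down, at radius r is drawn at 1 + k1 r^2 times it, then the intrinsics apply), "cam_to_world" (4x4, takes a point from camera to world coordinates); the wrist camera has in their place "T_tool_cam" (4x4, takes a point from camera to tool coordinates, whose origin is the TCP and whose axes are the flange's). Camera axes: x right, y down, z forward; pixel columns grow to the right and rows downward; lengths in m; the calibration is good to about 2 mm. A picture is of the moment at which its call begins: read the wrist's pose just before it. There is no depth.
A pose or a line that the arm cannot do raises MotionError and nothing moves.
- sign_off(): hands the job in; it is judged then, once.
Trained networks look in the newest picture that a camera, given by its name, has taken for a name from the list of things; names that differ only in an ending like _2 or _b are one class to them, and where a whole thing is asked for, a point or a joint stands for the part that bears it (a point fixed in the world has none). Each returns a list of dicts, best first, with "score" (0 to 1); they miss things now and then, are a little off and sometimes report something else, mostly with a low value. They report only what shows in the picture. A call takes as long as a camera call. They do not tell look-alikes from the thing itself.
- spot_in(camera, name): "centre" ([column, row] in pixels, amid what is visible of it).
- silhouettes(camera, name): "mask" (384x512 bool, what is visible of it) and "centre" ([column, row] in pixels, amid what is visible of it).
- tip_of(camera, name): "centre" ([column, row] in pixels: a listed point, or the origin of a listed thing).
The state is a dict: "clock": time; "q": joint angles; "joint_velocities": joint speeds; "tau": joint torques, N m; "position": TCP position; "eef_rot": TCP orientation; "contact_force": force on the tool from outside, world axes, zero at the start; "wrist_torque": the same for the moment, N m; "finger_gap": opening from 0.0 (shut) to 1.0 (fully open); "grasp_force": force on a finger pad.
Only numpy, scipy, OpenCV 4.12 (cv2) and the standard library are available. Lean on these libraries where they do the work, as an engineer would, in place of code of your own. Each camera call takes 0.05 s, during which the arm holds its last target. There are 200 camera calls.

## Working session

There is one attempt and no reset: what is moved stays moved. The work goes in short steps, each a Python script; the robot and the scene stay as the last script left them, time stands still between calls to the robot, and variables do not carry over. Pictures are saved under pics/ and viewed, at most 10 in all, crops included, and the job is handed in when it is done.

```bash
mkdir -p pics; ls
cat > h.py <<'E'
from cell import *
import numpy as np, cv2
from scipy.spatial.transform import Rotation as R
def ray(f,px,T=None):
    T=np.array(f["cam_to_world"]) if T is None else T
    K=np.array([[f["fx"],0,f["cx"]],[0,f["fy"],f["cy"]],[0,0,1.]])
    p=cv2.undistortPoints(np.array([[px]],float),K,np.array([f["k1"],0,0,0.]))[0,0]
    return T[:3,3],T[:3,:3]@np.array([p[0],p[1],1])
def at_z(f,px,z,T=None):
    o,d=ray(f,px,T); return o+d*(z-o[2])/d[2]
def wristT(f,s):
    W=np.eye(4);W[:3,:3]=R.from_rotvec(s["eef_rot"]).as_matrix();W[:3,3]=s["position"]
    return W@np.array(f["T_tool_cam"])
def proj(f,P,T=None):
    T=np.array(f["cam_to_world"]) if T is None else T
    p=T[:3,:3].T@(np.array(P)-T[:3,3]); K=np.array([[f["fx"],0,f["cx"]],[0,f["fy"],f["cy"]],[0,0,1.]])
    return cv2.projectPoints(p[None],np.zeros(3),np.zeros(3),K,np.array([f["k1"],0,0,0.]))[0][0,0]
def save(img,n): cv2.imwrite("pics/"+n,img[:,:,::-1])
E
python3 - <<'E'
from h import *
np.set_printoptions(precision=3,suppress=True)
s=get_state();print(s)
ims=[]
Z=dict(socket=.15,lock_mark=.15,head_top=.152,grip_bar=.172,lug=.152,cover_hinge=.153,cover_edge=.325,catch_pivot=.171,catch_tip=.171,sugar_bowl=0,tea_tin=0,tea_glass=0.02,red_clip=0,filter=0)
for c in ["side","top"]:
    f=grab_frame(c);ims.append(f["img"]);print(c,np.array(f["cam_to_world"]))
    for n,z in Z.items():
        print(c,n,[(round(d["score"],2),np.round(d["centre"]),at_z(f,d["centre"],z)[:2]) for d in tip_of(c,n)])
for n,i in zip("st",ims): save(cv2.resize(i,(800,600)),f"a_{n}.png")
E
```

```text
pics
{'clock': 0.0, 'q': array([ 1.181,  0.327, -0.194,  1.052, -0.   ,  1.437]), 'joint_velocities': array([ 0.   , -0.   ,  0.002, -0.   ,  0.001,  0.   ]), 'tau': array([  0.   , -44.34 ,  26.244,   0.015,  -0.   ,   0.   ]), 'position': array([0.139, 0.532, 0.23 ]), 'eef_rot': array([-0.401, -3.115,  0.003]), 'contact_force': array([0.151, 0.358, 0.547]), 'wrist_torque': array([-0.01 ,  0.009, -0.009]), 'grasp_force': 0.0, 'finger_gap': 0.9997605654221575}
side [[ 0.436  0.737 -0.517  1.129]
 [ 0.9   -0.35   0.26  -0.255]
 [ 0.011 -0.579 -0.815  1.069]
 [ 0.     0.     0.     1.   ]]
side socket [(0.94, array([212., 211.]), array([ 0.558, -0.099])), (0.74, array([212., 236.]), array([ 0.632, -0.127])), (0.17, array([130., 252.]), array([ 0.586, -0.34 ]))]
side lock_mark [(0.97, array([214., 225.]), array([ 0.605, -0.111]))]
side head_top [(0.94, array([212., 209.]), array([ 0.553, -0.096])), (0.67, array([271., 146.]), array([0.415, 0.163]))]
side grip_bar [(0.9, array([268., 134.]), array([0.38 , 0.167])), (0.78, array([163., 151.]), array([ 0.308, -0.155])), (0.71, array([210.,
[... 2378 characters left out ...]
y([344., 184.]), array([ 0.562, -0.219]))]
top sugar_bowl [(0.94, array([215., 174.]), array([0.607, 0.129])), (0.41, array([304., 145.]), array([ 0.703, -0.141])), (0.17, array([304., 162.]), array([ 0.651, -0.141]))]
top tea_tin [(0.78, array([376., 216.]), array([ 0.49 , -0.365]))]
top tea_glass [(0.86, array([299., 148.]), array([ 0.69 , -0.122])), (0.58, array([290., 195.]), array([ 0.546, -0.097]))]
top red_clip [(0.58, array([234., 133.]), array([0.737, 0.074]))]
top filter [(0.68, array([213., 178.]), array([0.597, 0.134])), (0.66, array([288., 197.]), array([ 0.542, -0.093])), (0.61, array([295., 190.]), array([ 0.565, -0.114])), (0.34, array([344., 201.]), array([ 0.533, -0.263]))]
```

View pics/a_s.png

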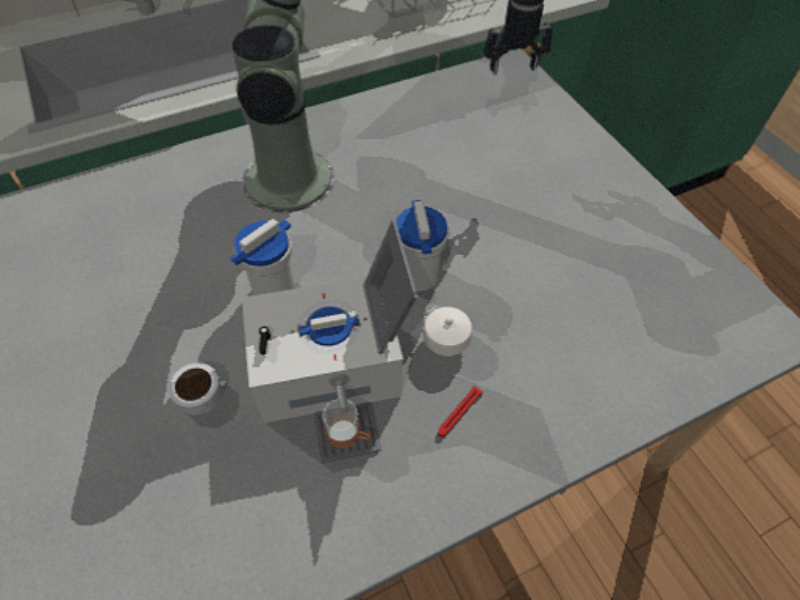

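View pics/a_t.png

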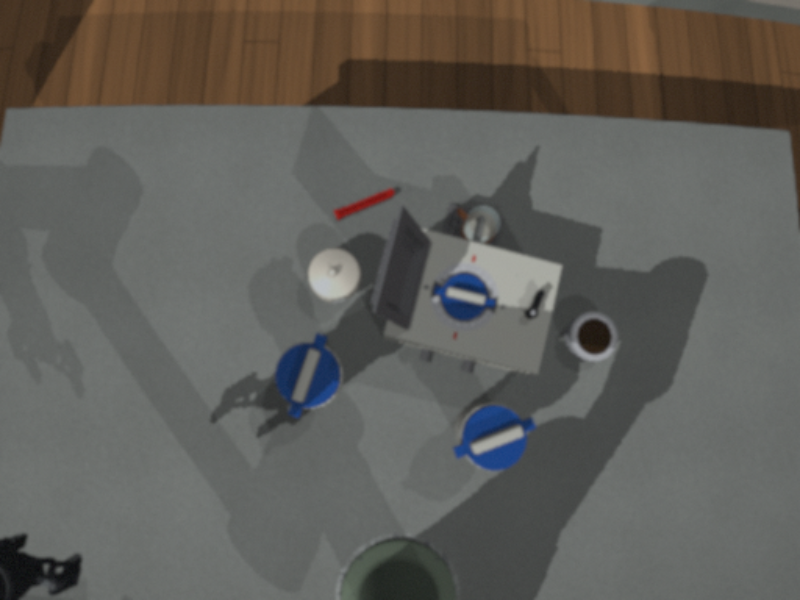

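Both views agree: the target is the cartridge in the filter at side (330,325) and top (465,295). It is smaller than the two blue-headed look-alikes standing on the worktop. The cover is upright and the catch lies along the filter's +x. The filter yaw is about -13°, with the socket at about (0.554, -0.096). Next I'll look from close up with the wrist camera.

```bash
cat >> h.py <<'E'
def down(yaw):  # tool z down, tool y along world heading yaw
    y=np.array([np.cos(yaw),np.sin(yaw),0]);z=np.array([0,0,-1.]);x=np.cross(y,z)
    return R.from_matrix(np.c_[x,y,z]).as_rotvec()
E
python3 - <<'E'
from h import *
np.set_printoptions(precision=3,suppress=True)
s=get_state();p=s["position"]
move_l([p[0],p[1],.42],.3)
yaw0=np.deg2rad(-13)
for a in (yaw0,yaw0+np.pi):   # grasp yaw, then clockwise by 90
    q1=ik([.554,-.096,.2],down(a));q2=ik([.554,-.096,.2],down(a-np.pi/2));print(a,q1,q2)
from scipy.optimize import least_squares
movep([.52,-.10,.40],down(yaw0+np.pi)); sleep(.3)
s=get_state();f=grab_frame("wrist");T=wristT(f,s);print(T)
Z=dict(socket=.15,lock_mark=.15,head_top=.152,grip_bar=.172,lug=.152,cover_hinge=.153,catch_pivot=.171,catch_tip=.171)
for n,z in Z.items():
    print(n,[(round(d["score"],2),np.round(d["centre"]),at_z(f,d["centre"],z,T)[:2]) for d in tip_of("wrist",n)])
save(cv2.resize(f["img"],(800,600)),"w1.png");print(get_state()["clock"],s["q"])
E
```

```text
-0.22689280275926285 [-0.303  0.371 -0.21   0.99   0.     1.495] [-0.303  0.371 -0.21   0.99   0.     3.066]
2.91469985083053 [-0.303  0.371 -0.21   0.99   0.    -1.647] [-0.303  0.371 -0.21   0.99   0.    -0.076]
[[-0.975  0.216  0.062  0.505]
 [ 0.224  0.938  0.263 -0.166]
 [-0.002  0.27  -0.963  0.544]
 [ 0.     0.     0.     1.   ]]
socket []
lock_mark [(0.91, array([180., 163.]), array([ 0.611, -0.113]))]
head_top [(0.94, array([418.,  80.]), array([ 0.31 , -0.146])), (0.76, array([366., 322.]), array([0.413, 0.174])), (0.75, array([231., 162.]), array([ 0.547, -0.1  ]))]
grip_bar [(0.77, array([433.,  76.]), array([ 0.303, -0.148])), (0.66, array([229., 168.]), array([ 0.55 , -0.098])), (0.37, array([229., 204.]), array([ 0.561, -0.053]))]
lug [(0.91, array([443., 131.]), array([ 0.285, -0.08 ])), (0.65, array([232., 204.]), array([ 0.559, -0.047])), (0.56, array([231., 226.]), array([ 0.568, -0.016])), (0.43, array([197.,  59.]), array([ 0.557, -0.226])), (0.2, array([229., 282.]), array([0.592, 0.064]))]
cover_hinge [(0.82, array([230., 226.]), array([ 0.57 , -0.017])), (0.72, array([197.,  58.]), array([ 0.556, -0.228]))]
catch_pivot [(0.6, array([232.,  65.]), array([ 0.519, -0.208]))]
catch_tip [(0.68, array([198.,  56.]), array([ 0.552, -0.226])), (0.65, array([229., 282.]), array([0.588, 0.054]))]
5.65 [-0.329  0.237  0.111  1.445 -0.    -1.673]
```

View pics/w1.png

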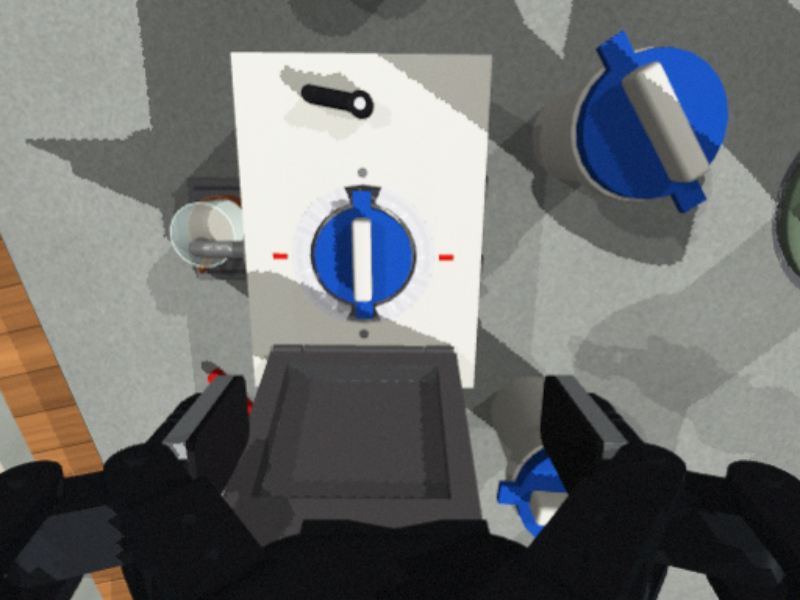

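The wrist view shows the bar middle at (362,260) and the red marks at (280,256) and (446,257), so the bar lies along filter y. The catch pivot is at (362,103) with its arm along +x. I'll take precise positions from these pixels, approach and grip.

Run:
```python
from h import *
np.set_printoptions(precision=4,suppress=True)
s=get_state();f=grab_frame("wrist");T=wristT(f,s)
g=lambda u,v,z:at_z(f,[(u+.5)/1.5625-.5,(v+.5)/1.5625-.5],z,T)[:2]
m1,m2=g(280,256,.15),g(446,257,.15)
d1,d2=g(362,172.5,.15),g(363.5,334,.15)
bar=g(362,260.5,.172);b1,b2=g(361.5,220,.172),g(362,301,.172)
piv=g(361,103,.171)
ang=lambda v:np.rad2deg(np.arctan2(v[1],v[0]))
print(m1,m2,(m1+m2)/2,ang(m1-m2),np.linalg.norm(m1-m2));print(d1,d2,(d1+d2)/2,ang(d2-d1)-90)
print(bar,ang(b2-b1)-90,np.linalg.norm(b1-b2));print(piv, (m1+m2)/2-piv, ang((m1+m2)/2-piv)-90)
tip=g(310,93,.171);print("catch dir",ang(tip-piv)-ang(m1-m2))
```

```text
[ 0.6124 -0.1131] [ 0.4815 -0.0821] [ 0.547  -0.0976] -13.333224949172292 0.13453085834086811
[ 0.5318 -0.1619] [ 0.5626 -0.0328] [ 0.5472 -0.0973] -13.46028545169088
[ 0.5461 -0.0986] -13.669491588722835 0.06323830556946386
[ 0.5195 -0.2085] [0.0275 0.111 ] -13.925144146831002
catch dir -10.128247297321776
```

```bash
cat >> h.py <<'E'
def marks():
    s=get_state();f=grab_frame("wrist");T=wristT(f,s);i=f["img"].astype(int)
    m=((i[:,:,0]>130)&(i[:,:,1]<80)&(i[:,:,2]<80)).astype(np.uint8)
    n,_,st,c=cv2.connectedComponentsWithStats(m)
    return f,T,[(st[k][4],at_z(f,c[k],.15,T)[:2]) for k in range(1,n) if st[k][4]>8]
E
python3 - <<'E'
from h import *
np.set_printoptions(precision=4,suppress=True)
yaw=np.deg2rad(-13.45)
movep([.547,-.0975,.26],down(yaw+np.pi)); sleep(.3)
f,T,m=marks();print(m)
save(cv2.resize(f["img"],(800,600)),"w2.png")
E
```

```text
[(np.int32(69), array([ 0.6125, -0.113 ])), (np.int32(66), array([ 0.4816, -0.0819])), (np.int32(32), array([ 0.6669, -0.0064])), (np.int32(36), array([ 0.6707, -0.0016]))]
```

View pics/w2.png

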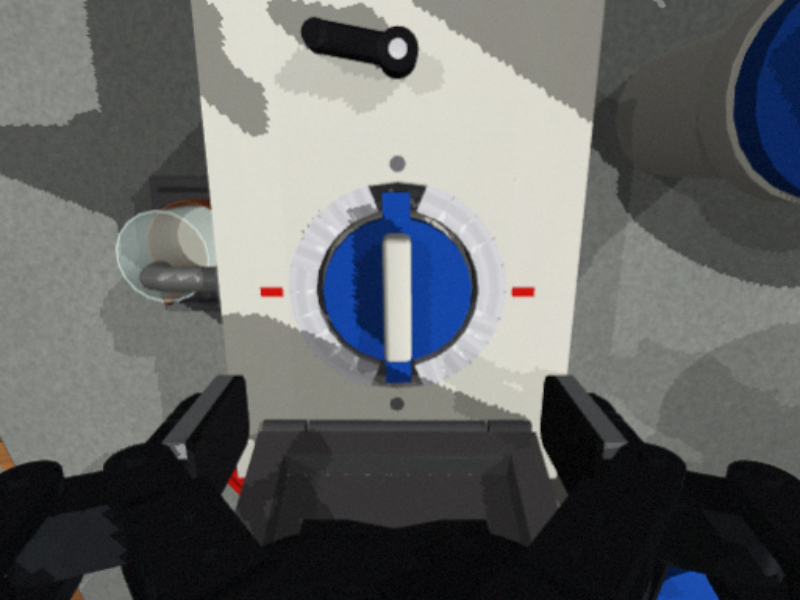

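The close view confirms it: marks at (271,292) and (523,292), bar at (397,300) and centred between the fingers. Now I'll grip and press.

Run:
```python
from h import *
np.set_printoptions(precision=4,suppress=True)
st=lambda n:(lambda s:print(n,s["clock"],s["position"],s["contact_force"],s["finger_gap"],s["grasp_force"]))(get_state())
x,y=.547,-.0975
print(move_l([x,y,.18],.15)); print(move_l([x,y,.156],.05,until_force=10)); st("low")
grab(40); sleep(.3); st("grip")
s=get_state()
hit=move_l([x,y,.141],.03,until_force=30); sleep(.2); st(("pressed",hit))
```

```text
False
False
low 7.9917 [ 0.5469 -0.0975  0.1559] [-0.7034 -0.9059  0.1723] 1.0002176503776568 0.0
grip 8.9417 [ 0.5471 -0.0975  0.1563] [-0.9906  0.2366  4.1261] 0.14860729495543895 44.40192461013794
('pressed', True) 9.5833 [ 0.5479 -0.0977  0.1463] [-3.2944  1.6687 11.3862] 0.14502292419330226 45.4130083322525
```

Run:
```python
from h import *
np.set_printoptions(precision=4,suppress=True)
s0=get_state();q0=np.array(s0["q"])
for k in range(1,8):
    q=q0.copy();q[5]+=np.deg2rad(min(15*k,91));set_joints(q)
    s=get_state();print(k,round(s["clock"],2),s["position"],s["contact_force"],s["wrist_torque"],round(s["q"][5]-q0[5],3),round(s["finger_gap"],3))
```

```text
1 9.94 [ 0.5482 -0.0979  0.1474] [-1.9389 -0.9415 10.9102] [ 0.1261  0.7178 -0.1293] 0.262 0.148
2 10.3 [ 0.5482 -0.0979  0.1473] [-2.1645  0.0156 10.8347] [ 0.1502  0.6473 -0.1255] 0.524 0.148
3 10.66 [ 0.5483 -0.0979  0.1474] [-3.2598 -0.0761 10.1064] [ 0.2042  0.6448 -0.1104] 0.786 0.15
4 11.02 [ 0.5483 -0.0979  0.1474] [-2.2588 -0.1092 10.0496] [ 0.194   0.5331 -0.1482] 1.048 0.151
5 11.38 [ 0.5484 -0.0979  0.1474] [-2.5598  1.3435 10.4625] [ 0.1196  0.5534 -0.117 ] 1.309 0.152
6 11.73 [ 0.5484 -0.098   0.1474] [-1.5289  0.3898 10.2853] [ 0.177   0.559  -0.1537] 1.571 0.149
7 11.98 [ 0.5484 -0.0979  0.1474] [-2.7943  1.4368  9.8274] [0.1957 0.5793 0.083 ] 1.588 0.153
```

Run:
```python
from h import *
np.set_printoptions(precision=4,suppress=True)
p=np.array(get_state()["position"])
move_l(p+[0,0,.0035],.02); s=get_state();print(s["position"],s["contact_force"],s["wrist_torque"])
let_go(); sleep(.3)
s=get_state();print(s["position"],s["contact_force"])
move_l([p[0],p[1],.27],.15);sleep(.2)
f,T,m=marks();print(m,get_state()["clock"])
save(cv2.resize(f["img"],(800,600)),"w3.png")
```

```text
[ 0.5484 -0.0979  0.1513] [-1.7259  1.1648  7.7242] [0.0836 0.5534 0.035 ]
[ 0.5484 -0.0979  0.1509] [-0.9926  0.7639  0.312 ]
[(np.int32(72), array([ 0.4818, -0.082 ])), (np.int32(55), array([ 0.6128, -0.1133]))] 14.5583
```

View pics/w3.png

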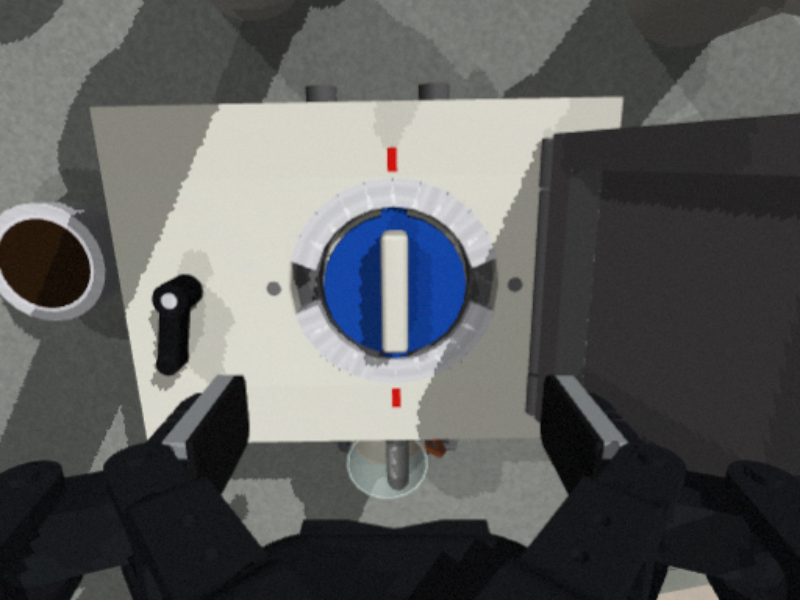

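The bar (395,235–352) now lines up with the red marks at (392,160) and (396,398). The lugs are gone from the notches and the force dropped to zero on release, so the cartridge is locked. Next is the cover.

```bash
cat >> h.py <<'E'
YAW=np.deg2rad(-13.4);O=np.array([.5472,-.0977,0])
def W(x,y,z): return O+np.array([x*np.cos(YAW)-y*np.sin(YAW),x*np.sin(YAW)+y*np.cos(YAW),z])
E
python3 - <<'E'
from h import *
np.set_printoptions(precision=4,suppress=True)
f=grab_frame("side");d=tip_of("side","cover_edge")[0]["centre"]
e=lambda t:np.linalg.norm(proj(f,W(0,.08-.175*np.cos(t),.153+.175*np.sin(t)))-d)
ths=np.linspace(1.5,2,51);th=ths[np.argmin([e(t) for t in ths])];print("theta",th,min(e(t) for t in ths))
grab(20)
p=np.array(get_state()["position"]);move_l([p[0],p[1],.42],.3)
rot=down(YAW+np.pi/2)
movep(W(0,.18,.42),rot); move_l(W(0,.18,.303),.2,until_force=10)
print(get_state()["position"],get_state()["q"],get_state()["clock"])
for t in np.linspace(1.9,.75,9):
    u=np.array([-np.cos(t),np.sin(t)]);n=np.array([np.sin(t),np.cos(t)])
    v=np.array([.08,.153])+.152*u+.010*n
    hit=move_l(W(0,*v),.12,until_force=20);print(round(t,2),hit,get_state()["contact_force"])
    if hit: break
sleep(1.0)
f=grab_frame("side");print(get_state()["clock"]);save(f["img"][80:320,60:380],"s2.png")
E
```

```text
theta 1.87 0.5231783552676975
[0.5894 0.0763 0.3042] [ 0.0046  0.3758  0.0654  1.259  -0.0001  0.2402] 17.5583
1.9 False [ 0.2093 -0.0596  0.1378]
1.76 False [ 1.0524 -0.1748  0.3915]
1.61 False [ 1.2398  1.1551 -0.281 ]
1.47 False [-0.1661  0.1318 -0.0108]
1.32 False [-0.2874  0.7759 -0.8679]
1.18 False [0.1891 1.353  0.0368]
1.04 False [ 0.1972 -0.0349  0.0865]
0.89 False [-0.0594  0.1768  0.0002]
0.75 False [-0.9366 -0.244   0.7201]
21.775
```

View pics/s2.png

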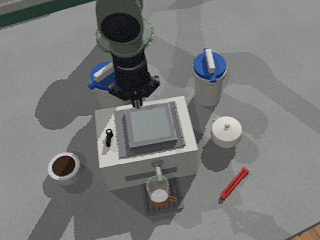

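The cover is shut flat over the socket and the tea things are undisturbed. I'll press lightly to confirm, then turn the catch.

Run:
```python
from h import *
np.set_printoptions(precision=4,suppress=True)
p=np.array(get_state()["position"]);move_l(p+[0,0,.06],.2)
rot=down(YAW+np.pi)
movep(W(0,-.03,.23),rot)
print("press",move_l(W(0,-.03,.166),.04,until_force=6),get_state()["position"],get_state()["contact_force"])
move_l(W(0,-.03,.22),.15)
movep(W(.027,-.156,.22),rot)
print("down",move_l(W(.027,-.156,.161),.1,until_force=8),get_state()["position"])
piv=np.array([0,-.114])
for a in list(np.linspace(-.3,1.5,9))+[1.65]:
    c=piv+.028*np.array([np.cos(a),np.sin(a)])+.014*np.array([np.sin(a),-np.cos(a)])
    hit=move_l(W(*c,.161),.06,until_force=14);s=get_state();print(round(a,2),hit,s["position"],s["contact_force"])
    if hit: break
print(s["clock"])
f=grab_frame("top");save(cv2.resize(f["img"][100:280,200:440],(800,600)),"t2.png")
```

```text
press True [ 0.5401 -0.1268  0.1725] [-1.5253  0.7079  6.9615]
down False [ 0.5377 -0.2555  0.1615]
-0.3 False [ 0.5379 -0.2344  0.1613] [-0.3976  0.2279  0.4911]
-0.07 False [ 0.5436 -0.2302  0.1609] [0.0688 0.0824 0.8345]
0.15 False [ 0.5479 -0.2246  0.1609] [ 0.3073 -0.089  -0.5678]
0.38 False [ 0.5508 -0.2179  0.161 ] [ 0.0938  0.3164 -0.5486]
0.6 False [ 0.5522 -0.2112  0.1611] [ 0.8697 -0.7109 -0.4626]
0.82 False [ 0.5519 -0.204   0.1611] [ 0.4937 -0.2225  0.8096]
1.05 False [ 0.55   -0.1971  0.161 ] [ 0.6    -0.692   0.5911]
1.27 False [ 0.5467 -0.1909  0.161 ] [-0.5313  1.327  -0.2096]
1.5 False [ 0.5441 -0.1868  0.1618] [ 4.4286 -3.6821 -0.8263]
1.65 False [ 0.5436 -0.1855  0.1629] [10.9299 -6.1808 -1.3994]
29.6167
```

View pics/t2.png

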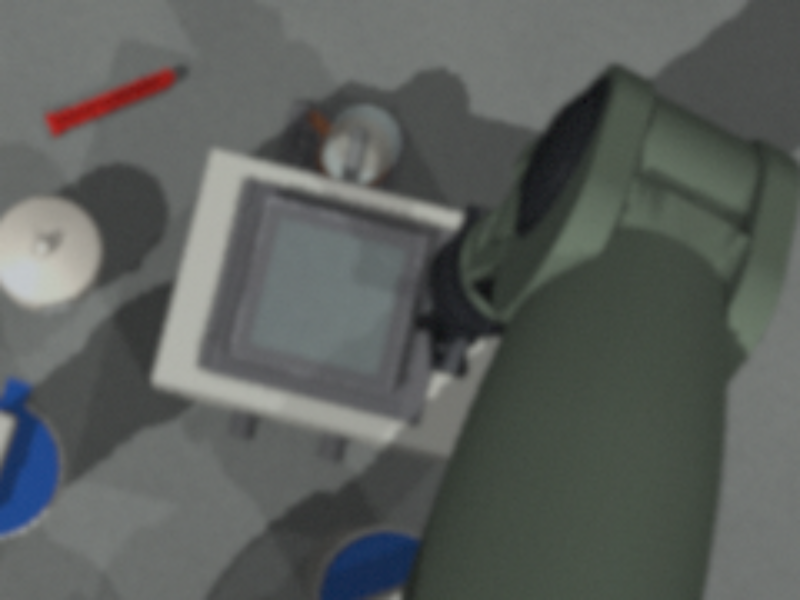

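The catch met its hard stop (about 12 N). I'll back off and check with the wrist camera.

Run:
```python
from h import *
np.set_printoptions(precision=4,suppress=True)
move_l(W(.045,-.09,.163),.1); move_l(W(.045,-.09,.26),.2)
movep(W(0,-.04,.40),down(YAW+np.pi));sleep(.3)
s=get_state();f=grab_frame("wrist");T=wristT(f,s)
for n in("catch_pivot","catch_tip","cover_edge"):
    print(n,[(round(d["score"],2),d["centre"],(at_z(f,d["centre"],.171 if n[1]=='a' else .155,T)[:2])) for d in tip_of("wrist",n)])
print(W(0,-.114,0),W(0,-.078,0),W(0,-.095,0),s["clock"],s["contact_force"])
save(cv2.resize(f["img"],(800,600)),"w4.png")
```

```text
catch_pivot [(0.94, [253.0, 93.1], array([ 0.5186, -0.2113]))]
catch_tip [(0.82, [253.7, 127.1], array([ 0.5266, -0.1745]))]
cover_edge [(0.82, [250.2, 113.0], array([ 0.527 , -0.1903]))]
[ 0.5208 -0.2086  0.    ] [ 0.5291 -0.1736  0.    ] [ 0.5252 -0.1901  0.    ] 31.75 [1.1183 0.1976 0.3431]
```

View pics/w4.png

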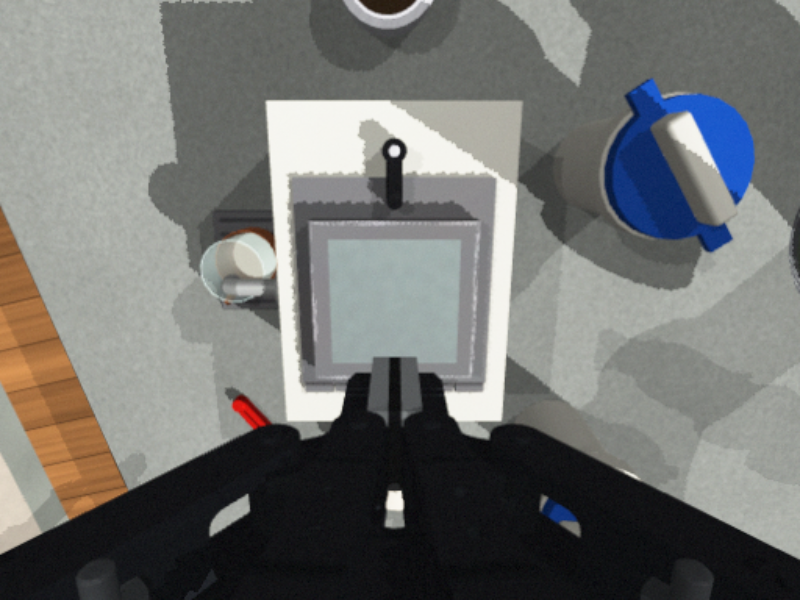

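The catch arm runs from its pivot at (395,150) straight over the lip to (395,205). The cover is flat and nothing touches the robot, so I'm handing in.

```bash
python3 -c "
from cell import *
print(sign_off())"
```

```text
the job is handed in; nothing more can be done
None
```

I locked the cartridge, shut the cover and turned the catch fully over its lip with the tea things undisturbed, then handed in the job at about 32 s; no verdict was returned.

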